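# Tip a bottle neck-down in the sediment cradle

## Robot

A 7-joint arm with a two-finger parallel gripper is mounted at the origin on the work surface. World frame = base frame: x ahead of the robot, y to its left, z up, the work surface at z = 0. Lengths are in mm, angles in rad, forces in N, time in s.
With the tool pointing down it reaches from about 400 to 925 mm from the base axis. Payload 4.1 kg.
Tool frame: the origin (TCP) lies midway between the tips of the shut fingers; the grasp point (between the pads) lies 19 mm behind it (ctrl.tcp_to_grasp is the distance from the TCP to the grasp point, in mm); z points along the fingers, y is the line along which they close (so a half turn about z gives the same grasp; the last joint's range is limited). The gripper opens to 85 mm and grips with 20 to 120 N. Pads are 22 mm wide; open, the fingers measure 114 mm over their backs; the gripper's body (76 mm by 85 mm) begins 54 mm behind the grasp point. The pads swing forward as they close: fully open they stand 13 mm farther back than shut.
Start: joints at [1.242, 0.398, 0.045, 1.537, -0.019, 1.207, -0.051], TCP at [148.094, -632.939, 231.347] pointing down, gripper open.
Joint ranges: [-2.82, 2.82], [-0.49, 2.23], [-1.37, 1.46], [0, 2.46], [-1.36, 4.5], [0.23, 2], [-2.94, 2.94]. Speed limits (rad/s): [2.57, 2.57, 3.14, 3.14, 3.14, 3.14, 3.14].

## Interface

Orientations are given as a rotation vector (axis times angle).
In Python, from bench import ctrl, viewer, workorder gives the robot as it stands.
- The arm moves only by the shell command python3 -m inch 'ROWS' [FORCE]. ROWS is JSON, a list of rows, each a list of 3 entries, a list of its own where there are three numbers: the closure, from -1 (fully open) to 1 (shut), then the shift along the tool's x, y, z in mm, then the turn, a rotation vector about the tool's x, y, z in rad. In form: [[hand, [tx, ty, tz], [ax, ay, az]], ...]. A call has exactly 10 rows; each row is the pose to reach, as a shift and turn from the pose commanded when the call began, along the tool's axes at that moment; what a row does not reach only later rows make up. A row lasts 1/12 s, in which the tool goes at most 41.7 mm and 7.16 degrees, less where a joint would pass 70% of its speed; a pose out of reach is approached as far as the arm can. A call with a gripper value outside its range is refused whole. The fingers move at their own pace and stop on an object; FORCE is the grip in N (left out, the last holds). Time passes only in rows, so rows that repeat a pose let the fingers close, or fill a call up. It gives the time, the measured TCP pose, the force, the opening and the grip force at its end, in the units of the state.
- ctrl.state(): the state, without advancing time (a new reading comes with each control period).
- viewer.get_image(name): name is "scene" or "side" or "wrist"; returns the picture (384x512x3 uint8, red, green, blue); there is no depth.
- viewer.camera_params(name): a dict with "vertical_fov" (degrees; the focal length in pixels is half the picture's height over the tangent of half this angle, whatever the lens; pixels are square), "cx", "cy" (the principal point, pixels), "R" (3x3) and "t" (3): a world point X has camera coordinates R X + t. Camera axes: x right, y down, z forward; pixel columns grow to the right and rows downward; lengths in mm; the calibration is good to about 2 mm. A picture is of the moment at which its call begins: read the wrist's pose just before it. camera_params takes no time and is no camera call; for the wrist camera it gives the pose at the moment of the call.
- workorder.hand_in(): hands the job in; it is judged then, once.
The state is a dict: "clock": time; "joints": joint angles; "dq": joint speeds; "effort": joint torques, N m; "ee_pos": TCP position; "orientation": TCP orientation; "force": force on the tool from outside, world axes, zero at the start; "ft_torque": the same for the moment, N m; "width": opening from 0.0 (shut) to 1.0 (fully open); "grip_force": force on a finger pad.
Only numpy, scipy, OpenCV 4.12 (cv2) and the standard library are available. Lean on these libraries where they do the work, as an engineer would, in place of code of your own. Each camera call takes 0.05 s, during which the arm holds its last target. There are 200 camera calls.

## Task

Take the corked half bottle from its wooden chock, lay it gently in the empty tilting cradle with its neck in the narrow front notch, and let go of it while the lever is still down. Then swing the cam lever up and back until it stands straight up, where the cam lifts the cradle's tail highest and the neck points down, and finish while still holding the lever there by its grip bar, because it springs back when let go. Leave the other things on the bench where they are.

Things in the scene. Friction and masses are not known exactly. Their poses are not given: they have to be found in the camera images.
- bottle_mid (a point): Corked half bottle (dark glass, 0.55 to 0.85 kg), lying level on its chock. Point on its axis, 88 mm from its base, near its centre of mass, 52 mm above the bench at the start; +x runs along the bottle to the neck, z up. Body 60 mm in diameter, 150 mm long from the base; shoulder to 182 mm; neck 29 mm in diameter to the mouth at 240 mm. Fingers can straddle the body here.
- bottle_mouth (a point): Mouth end of the half bottle, on its axis, 152 mm from bottle_mid.
- chock: Wooden chock fixed to the bench, a different place every time, under the half bottle at the start. Origin: on the bench right below bottle_mid, x along the bottle. V blocks carry the body at x = -58 mm (58 mm wide, 32 mm high) and the neck at x = +109 mm; between them only a strip 50 mm wide and 6 mm thick.
- stand: Grey base plate of the tilting cradle, 300 x 130 mm, 16 mm thick, fixed to the bench, different place and yaw every time. Origin: centre of its underside, on the bench; x towards the cradle's neck end, y left, z up. Steel pivot cheeks (90 mm high) at x = +60, y = +-36 mm; the camshaft (the lever's axis) lies along y at x = -50, z = 36 mm.
- cradle: Wooden cradle, tilting about a cross pin at this origin (stand x = +60, z = 76 mm); x to the neck end. At rest 0.141 rad neck-up; at highest lift 0.151 rad neck-down. Tailboard face at x = -178 mm; wide V block (62 mm) for the body at x = -140; narrow V notch for the neck at x = +27. Between them only a beam 36 mm wide, its top 46 mm below the bottle's axis: room for fingers.
- seat (a point): Fixed in the cradle: where bottle_mid lies when the bottle is seated (body in the wide V, neck in the notch, base 8 mm ahead of the tailboard); axes as cradle. The bottle then lies along +x. It may lie several mm to and fro.
- cam_lever (a joint): Angle of the steel cam lever, rad. 0 = down at rest, pointing to the neck end, 0.15 rad above level; grows as it swings up and back towards the tail. 1.42 = straight up = highest lift; past that the cradle sinks again; stop at 2.3. A spring pulls it back to 0 (with the bottle's weight, at most about 5 N at the grip bar).
- grip_bar: Round black grip bar at the lever's end, 18 mm in diameter, 88 mm long, along stand y, on the stand's right. Origin: its centre, y along it, 115 mm from the camshaft axis, at stand y = -126 mm. At rest 53 mm above the bench at stand x = +64 mm; straight up: 151 mm, x = -50 mm. Pinch it from above, a finger before and behind it; it is a sleeve that turns freely on its pin.
- bung: Bystander: black rubber bung, 54 mm wide, 34 mm high, on the left of the stand near its tail. Origin: centre of its underside.
- tasting_cup: Bystander: small steel tasting bowl, 68 mm wide, 45 mm high, ahead of the lever to the right of the stand's neck end. Origin: centre of its underside.
- cellar_brush: Bystander: brush lying to the right of the stand.
- mallet: Bystander: wooden mallet lying to the right of the stand, farther off.
- tumbler: Bystander: white ceramic cup, 80 mm wide, 90 mm high, standing on the far side between stand and chock. Origin: centre of its underside.
- jar: Bystander: glass jar, 70 mm wide, 100 mm high, standing beyond the stand's neck end. Origin: centre of its underside.
- cork_tin: Bystander: metal tin, 110 x 80 x 50 mm, standing to the left of the chock. Origin: centre of its underside.
Not all that is in view belongs to the job. Leave any orange look-alike of the part that bears bottle_mid alone.

How it is judged:
By the outcome, as a careful person would: the job done as asked, in the order asked, and still so for the second after the job is handed in, while the arm keeps its last pose, push and grip.
It also fails if it takes over 59 s, if anything falls off the work surface, if the arm or the gripper's body presses on something with over 40 N, if the wrist force passes 120 N, or if a joint passes its speed limit or range.

## Working session

There is one attempt and no reset: what is moved stays moved. The work goes in short steps, Python scripts to look and compute and a shell command to move; the robot and the scene stay as the last step left them, time stands still between calls to the robot, and variables do not carry over. Pictures are saved under pics/ and viewed, at most 11 in all, crops included, and the job is handed in when it is done.

```bash
ls; mkdir -p pics; python3 - <<'E'
from bench import ctrl, viewer
import cv2
print(ctrl.state(), ctrl.tcp_to_grasp)
for n in ("scene","side","wrist"):
    p=viewer.camera_params(n); print(n,{k:(v.round(3).tolist() if hasattr(v,'round') and hasattr(v,'tolist') else v) for k,v in p.items()})
    im=viewer.get_image(n); cv2.imwrite(f"pics/{n}0.png",im[:,:,::-1])
E
```

```text
pics
{'clock': 0.0, 'joints': array([ 1.24200131,  0.39917939,  0.04504757,  1.5378733 , -0.01872364,
        1.20689979, -0.05071307]), 'dq': array([ 0.00011842,  0.00112174,  0.0001735 ,  0.00082453,  0.00078641,
       -0.00085963, -0.00282264]), 'effort': array([-2.51545689e-04, -4.75127006e+01,  1.36435378e+00, -2.54223239e+01,
        1.15558968e-02,  9.57477023e-03, -2.81356357e-06]), 'ee_pos': array([ 147.93213778, -632.29379882,  230.27486594]), 'orientation': array([-3.11896901e+00, -3.60070472e-01,  5.30688687e-04]), 'force': array([0.14672081, 0.63036252, 0.05532946]), 'ft_torque': array([ 0.01388171, -0.02917581,  0.03785132]), 'grip_force': 0.0, 'width': 1.0023626163323809} 18.700000000000003
scene {'vertical_fov': 47.583185912528485, 'cx': 246.29011744889496, 'cy': 193.6651167523082, 'R': [[0.879, 0.477, -0.0], [0.394, -0.727, -0.563], [-0.268, 0.494, -0.827]], 't': [-412.319, -158.578, 1537.972]}
side {'vertical_fov': 50.628272092980396, 'cx': 257.23540319274696, 'cy': 189.49329653832692, 'R': [[-0.86, -0.51, -0.012], [-0.398, 0.686, -0.609], [0.319, -0.519, -0.793]], 't': [415.309, 253.645, 1109.126]}
wrist {'vertical_fov': 65.31120761794321, 'cx': 252.96140628725703, 'cy': 191.29561850773723, 'R': [[0.228, -0.974, -0.002], [-0.932, -0.219, 0.288], [-0.281, -0.064, -0.958]], 't': [-649.767, -39.271, 379.453]}
```

View pics/scene0.png

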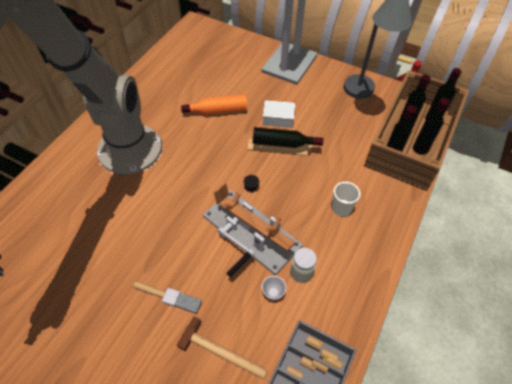

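View pics/side0.png

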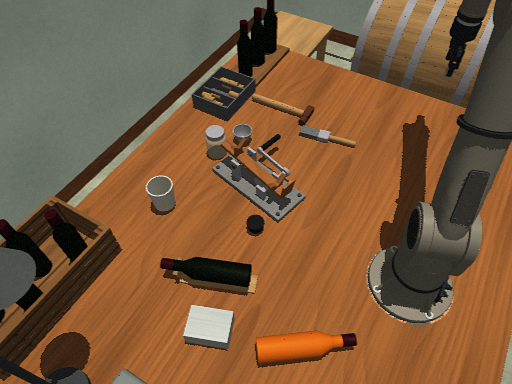

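The scene view shows four candidates for the bottle:
- The dark bottle on pale wooden V blocks, scene (287,139) / side (208,271).
- The orange look-alike at scene (215,106).
- Dark bottles in the crate, scene (410,110) and (437,110).
- Bottles on a shelf in the background.

Only the first is dark, lying level and on a chock. The cradle stand is at scene (252,237) / side (258,185), and the black grip bar is at scene (240,265) / side (270,143). I'll confirm with one enlarged crop.

```bash
cat > h.py <<'E'
import numpy as np, cv2
from bench import ctrl, viewer
def cam(n):
    p=viewer.camera_params(n); f=192/np.tan(np.radians(p["vertical_fov"])/2)
    return np.array([[f,0,p["cx"]],[0,f,p["cy"]],[0,0,1]]),np.array(p["R"]),np.array(p["t"])
def ray(n,px,c=None):
    K,R,t=c or cam(n); d=R.T@np.linalg.inv(K)@[*px,1]; return -R.T@t,d/np.linalg.norm(d)
def plane(n,px,z,c=None):
    o,d=ray(n,px,c); return o+d*(z-o[2])/d[2]
def tri(*obs):   # obs: (ray o,d) list -> point, worst miss
    A=sum(np.eye(3)-np.outer(d,d) for o,d in obs); b=sum((np.eye(3)-np.outer(d,d))@o for o,d in obs)
    x=np.linalg.solve(A,b); return x,max(np.linalg.norm(np.cross(x-o,d)) for o,d in obs)
def proj(n,X,c=None):
    K,R,t=c or cam(n); q=K@(R@np.asarray(X)+t); return q[:2]/q[2]
E
python3 - <<'E'
import cv2,numpy as np
s=cv2.imread('pics/scene0.png'); d=cv2.imread('pics/side0.png')
a=cv2.resize(s[110:310,190:350],(400,500),interpolation=cv2.INTER_CUBIC)
b=cv2.resize(d[120:300,150:310],(400,450),interpolation=cv2.INTER_CUBIC)
o=np.zeros((500,800,3),np.uint8); o[:,:400]=a; o[:450,400:]=b
cv2.imwrite('pics/crop1.png',o)
E
```

```text
(no output)
```

View pics/crop1.png

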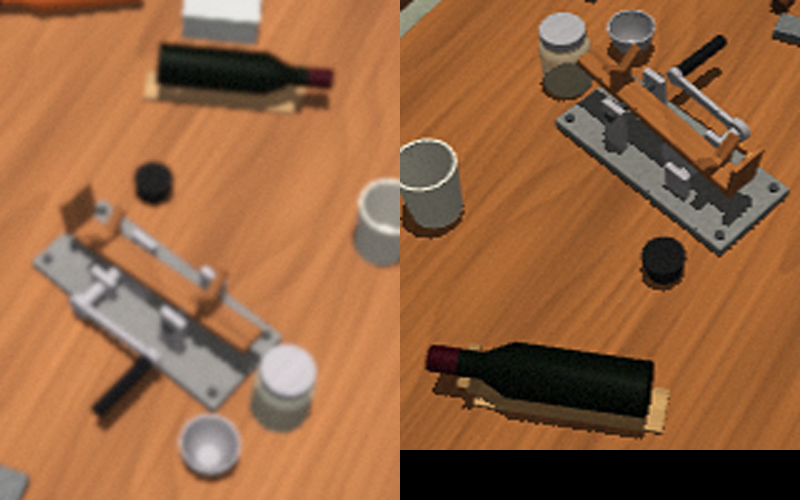

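The crop confirms it: a dark bottle with a red capsule lies on the pale chock, mouth towards crop (332,78). The cradle is empty, with its tailboard at crop (78,210) and its neck end by the jar. The lever is down, with the black bar at (125,385).

```bash
python3 - <<'E'
from h import *
# bottle axis: silhouettes rectified to z=52
for n,(x0,y0,x1,y1) in (("scene",(248,120,328,160)),("side",(155,250,258,294))):
    im=cv2.imread(f'pics/{n}0.png').astype(int); b,g,r=im[...,0],im[...,1],im[...,2]
    m=((r<55)&(g<60)&(b<60))|((r>50)&(g<35)&(b<60)); k=np.zeros(m.shape,np.uint8); k[y0:y1,x0:x1]=m[y0:y1,x0:x1]
    c,l,st,_=cv2.connectedComponentsWithStats(k); i=1+np.argmax(st[1:,4]); ys,xs=np.nonzero(l==i)
    c_=cam(n); P=np.array([plane(n,(x,y),52,c_)[:2] for x,y in zip(xs,ys)])
    rect=cv2.minAreaRect(P.astype(np.float32)); 
    u=np.linalg.svd(P-P.mean(0),full_matrices=False)[2][0]; s=(P-P.mean(0))@u
    w=(P-P.mean(0))@np.array([-u[1],u[0]])
    print(n,st[i],'u',u,'ext',s.min(),s.max(),'mean',P.mean(0))
    for a in np.linspace(s.min(),s.max(),11)[:-1]:
        q=(s>=a)&(s<a+(s.max()-s.min())/10); print('   %.0f: w %.0f..%.0f'%(a,w[q].min(),w[q].max()),(P.mean(0)+u*(a+np.ptp(s)/20)+np.array([-u[1],u[0]])*(w[q].min()+w[q].max())/2).round())
# stand corners
top={"scene":{"tr":(203.2,214.8),"nr":(274.8,271.5),"nl":(301,246)},"side":{"tl":(278,219),"tr":(304.6,195),"nl":(213,169)}}
M={"tl":(-150,65),"tr":(-150,-65),"nl":(150,65),"nr":(150,-65)}
A=[];B=[]
for n,d in top.items():
    for k,p in d.items():
        q=plane(n,p,16)[:2]; print(n,k,q.round(1)); A.append(M[k]);B.append(q)
A=np.array(A,float);B=np.array(B); a=A-A.mean(0);b=B-B.mean(0)
th=np.arctan2((a[:,0]*b[:,1]-a[:,1]*b[:,0]).sum(),(a*b).sum()); R=np.array([[np.cos(th),-np.sin(th)],[np.sin(th),np.cos(th)]])
t=B.mean(0)-R@A.mean(0); print('stand',t,th,'res',(B-A@R.T-t).round(1).tolist())
for nm,p in (("seat",(-30,0)),("grip",(64,-126)),("pin",(60,0)),("gripup",(-50,-126))): print(nm,t+R@p)
E
```

```text
scene [254 128  68  20 879] u [0.93120563 0.36449426] ext -98.62070874739723 133.30119560974092 mean [469.15383272 258.18391426]
   -99: w -36..36 [388. 227.]
   -75: w -35..36 [410. 235.]
   -52: w -37..36 [431. 243.]
   -29: w -36..37 [453. 252.]
   -6: w -36..35 [475. 260.]
   17: w -36..36 [496. 269.]
   41: w -35..35 [518. 277.]
   64: w -23..23 [539. 286.]
   87: w -11..13 [560. 295.]
   110: w -12..13 [582. 303.]
side [ 160  257   91   31 1772] u [-0.92650403 -0.37628485] ext -138.34882051328614 107.99612094955822 mean [472.25784544 263.65718784]
   -138: w -37..19 [586. 319.]
   -114: w -37..18 [563. 311.]
   -89: w -40..21 [540. 301.]
   -64: w -32..34 [521. 282.]
   -40: w -31..35 [498. 273.]
   -15: w -31..34 [475. 264.]
   9: w -32..34 [452. 255.]
   34: w -32..33 [429. 246.]
   59: w -32..33 [407. 236.]
   83: w -33..33 [384. 228.]
scene tr [ 378.6 -116.6]
scene nr [ 661.1 -181.5]
scene nl [693.5 -70.3]
side tl [404.8   8.7]
side tr [ 376.1 -112.1]
side nl [686.3 -56.3]
stand [533.39238741 -88.01060851] -0.24117057277186385 res [[6.3, -1.3], [-2.4, 5.5], [-1.1, -9.6], [1.6, -2.2], [3.9, 3.2], [-8.3, 4.4]]
seat [504.26061557 -80.84542395]
grip [ 565.4463922  -225.64977726]
pin [ 591.65593108 -102.34097761]
gripup [ 454.74565922 -198.42207596]
```

Bottle: mid at about (456,254), yaw 0.374. The stand fit leaves residuals of up to 10 mm, so I'll refine it with the wrist camera from above, on the way to the bottle.

```bash
python3 -m inch '[[-1,[20,-12,-12],[0,0,-0.02]],[-1,[58,-34,-30],[0,0,-0.04]],[-1,[97,-56,-45],[0,0,-0.06]],[-1,[136,-78,-60],[0,0,-0.08]],[-1,[175,-100,-75],[0,0,-0.1]],[-1,[212,-122,-85],[0,0,-0.12]],[-1,[250,-144,-95],[0,0,-0.14]],[-1,[288,-166,-100],[0,0,-0.144]],[-1,[324,-187,-100],[0,0,-0.144]],[-1,[358,-206,-100],[0,0,-0.144]]]' 60; python3 - <<'E'
from h import *
from scipy.spatial.transform import Rotation as R
s=ctrl.state(); M=R.from_rotvec(s['orientation']).as_matrix(); print(s['ee_pos'],M.round(3).tolist(),s['joints'].round(2)); print('shift',M.T@(np.array([480,50,330])-s['ee_pos']))
E
```

```text
clock: 0.98
ee_pos: [430.6, -368.1, 331.3]
orientation: [3.086, 0.583, 0.001]
force: [0.2, -0.8, -0.1]
width: 1.003
grip_force: 0.0
[ 430.61001467 -368.11213248  331.28892892] [[0.931, 0.365, 0.001], [0.365, -0.931, -0.001], [0.0, 0.001, -1.0]] [ 0.79  0.19 -0.18  1.59  0.04  1.36 -0.6 ]
shift [ 198.56654619 -371.25375067    0.87558919]
```

```bash
python3 -m inch '[[-1,[18,-37,0],[0,0,0]],[-1,[36,-75,0],[0,0,0]],[-1,[54,-112,0],[0,0,0]],[-1,[72,-150,0],[0,0,0]],[-1,[90,-187,0],[0,0,0]],[-1,[108,-224,0],[0,0,0]],[-1,[126,-262,0],[0,0,0]],[-1,[144,-299,0],[0,0,0]],[-1,[160,-335,0],[0,0,0]],[-1,[174,-361,0],[0,0,0]]]' && python3 -m inch '[[-1,[0,0,0],[0,0,0]],[-1,[0,0,0],[0,0,0]],[-1,[0,0,0],[0,0,0]],[-1,[0,0,0],[0,0,0]],[-1,[0,0,0],[0,0,0]],[-1,[0,0,0],[0,0,0]],[-1,[0,0,0],[0,0,0]],[-1,[0,0,0],[0,0,0]],[-1,[0,0,0],[0,0,0]],[-1,[0,0,0],[0,0,0]]]'; python3 - <<'E'
from h import *
import pickle
pickle.dump(cam("wrist"),open('w1.pkl','wb')); im=viewer.get_image("wrist"); cv2.imwrite('pics/w1.png',im[:,:,::-1])
cv2.imwrite('pics/w1b.png',cv2.resize(im[:,:,::-1],(800,600),interpolation=cv2.INTER_CUBIC))
s=ctrl.state();print(s['clock'],s['ee_pos'],s['orientation'],s['joints'].round(2))
E
```

```text
clock: 1.82
ee_pos: [458.7, 34.0, 330.6]
orientation: [-3.086, -0.589, -0.0]
force: [1.5, -1.2, 0.3]
width: 0.999
grip_force: 0.0
clock: 2.65
ee_pos: [459.6, 30.0, 330.4]
orientation: [3.087, 0.584, -0.0]
force: [-0.5, -0.1, 0.2]
width: 1.002
grip_force: 0.0
2.7 [459.59636325  29.99283297 330.43106496] [3.08679494e+00 5.83694755e-01 7.57819407e-06] [ 0.39  0.   -0.54  1.8   0.    1.34 -1.35]
```

View pics/w1b.png

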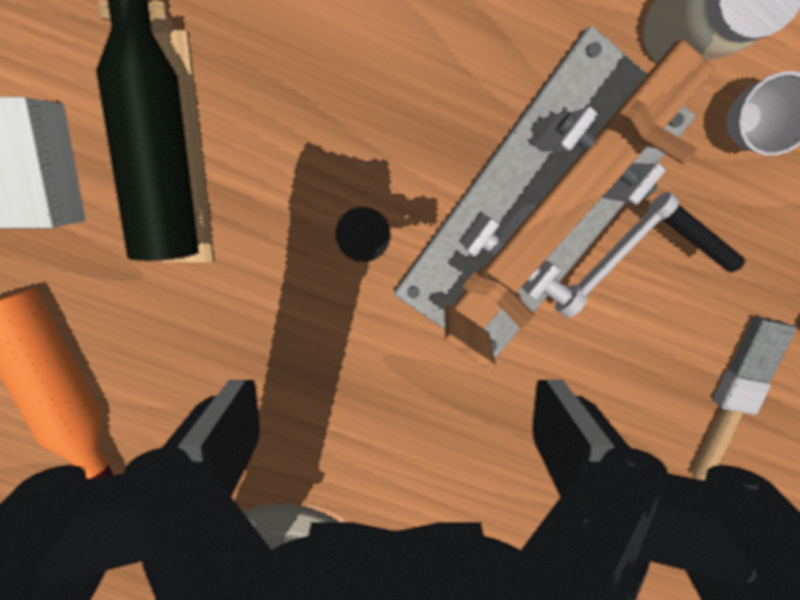

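The wrist view (shown at 1.5625×) has these points:
- Plate corners: neck-left (590,27), tail-left (397,291), tail-right (495,361).
- Bar: from (672,205) to (740,264).
- Bottle: base at (163,258), axis through (140,80).

I'll fit the stand and bottle from these.

```bash
cat > m.py <<'E'
from h import *
import pickle
c=pickle.load(open('w1.pkl','rb')); im=cv2.imread('pics/w1.png'); g=cv2.cvtColor(im,cv2.COLOR_BGR2GRAY); k=512/800
def sub(p,w=4): 
    q=np.array([[[ (p[0]+.5)*k-.5,(p[1]+.5)*k-.5]]],np.float32); return cv2.cornerSubPix(g,q.copy(),(w,w),(-1,-1),(3,50,.01))[0,0]
C={"nl":(590,27),"tl":(397,291),"tr":(495,361)}
M={"tl":(-150,65),"tr":(-150,-65),"nl":(150,65),"nr":(150,-65)}
A=[];B=[]
for n,p in C.items():
    q=sub(p); X=plane(0,q,16,c)[:2]; print(n,np.array(q)/k,X.round(1)); A.append(M[n]);B.append(X)
A=np.array(A,float);B=np.array(B);a=A-A.mean(0);b=B-B.mean(0)
th=np.arctan2((a[:,0]*b[:,1]-a[:,1]*b[:,0]).sum(),(a*b).sum()); R=np.array([[np.cos(th),-np.sin(th)],[np.sin(th),np.cos(th)]])
t=B.mean(0)-R@A.mean(0); print('stand',t,th,'res',(B-A@R.T-t).round(1).tolist())
def P(p,z,nm): 
    X=plane(0,((p[0]+.5)*k-.5,(p[1]+.5)*k-.5),z,c); print(nm,X.round(1),'stand',(R.T@(X[:2]-t)).round(1))
P((738,265),53,'bar outer'); P((678,212),53,'bar inner'); P((362,222),34,'bung top'); P((775,113),45,'cup top')
P((594,49),16,'screw nl');P((682,118),16,'screw nr');P((413,292),16,'screw tl')
for z in (60,70,80,90): P((445,305),z,'tailboard L'),P((493,362),z,'tb R')
# bottle silhouette on z=52
m=(im.max(2)<45).astype(np.uint8); m[:, 135:]=0; m[175:]=0
n_,l,st,_=cv2.connectedComponentsWithStats(m); i=1+np.argmax(st[1:,4]); 
L=[]
for y in range(60,150,10):
    xs=np.nonzero(l[y]==i)[0]; e=[plane(0,(x,y),52,c)[:2] for x in (xs[0]-.5,xs[-1]+.5)]; L.append((e[0]+e[1])/2); 
L=np.array(L); v=cv2.fitLine(L.astype(np.float32),cv2.DIST_L2,0,.01,.01).ravel(); print('axis',v,np.arctan2(v[1],v[0]),'width',np.linalg.norm(e[0]-e[1]))
ys=np.nonzero((l==i).any(1))[0].max(); xs=np.nonzero(l[ys-1]==i)[0].mean(); print('base row',ys,xs,plane(0,(xs,ys+.5),52,c),plane(0,(xs,ys+.5),32,c))
E
python3 m.py
```

```text
nl [589.4613    26.554657] [690.  -61.5]
tl [394.36893 291.09238] [405.8   9.2]
tr [494.80945 363.7847 ] [ 369.9 -119.7]
stand [532.03421688 -90.21599777] -0.23867049839480392 res [[-3.1, 1.0], [4.1, 0.8], [-1.0, -1.8]]
bar outer [ 554.1 -271.4   53. ] stand [  64.2 -170.8]
bar inner [ 575.7 -194.7   53. ] stand [ 67.1 -91.2]
bung top [462.1  64.   34. ] stand [-104.4  133.3]
cup top [ 679.4 -232.6   45. ] stand [ 176.9 -103.5]
screw nl [676.  -73.3  16. ] stand [135.9  50.5]
screw nr [ 655.1 -175.4   16. ] stand [139.7 -53.6]
screw tl [412.   -8.4  16. ] stand [-136.    51.1]
tailboard L [422.2 -34.5  60. ] stand [-119.9   28.2]
tb R [ 386.2 -100.1   60. ] stand [-139.4  -44.1]
tailboard L [424.7 -32.3  70. ] stand [-118.    30.9]
tb R [389.6 -96.3  70. ] stand [-137.   -39.6]
tailboard L [427.2 -30.2  80. ] stand [-116.    33.6]
tb R [393.  -92.6  80. ] stand [-134.6  -35.1]
tailboard L [429.8 -28.   90. ] stand [-114.1   36.3]
tb R [396.4 -88.8  90. ] stand [-132.1  -30.7]
axis [9.3265754e-01 3.6076292e-01 4.4964395e+02 2.5372746e+02] 0.3690858 width 64.28970820828552
base row 165 96.16666666666667 [362.39858656 232.51975218  52.        ] [354.61233549 240.90941764  32.        ]
```

```bash
cat >> m.py <<'E'
print('----')
mid=np.array([456.3,255]); u=np.array([np.cos(.371),np.sin(.371)]); n=np.array([-u[1],u[0]])
for p,z in (((84,221),0),((63,101),0),((50,226),50),((28,98),50)):
    X=plane(0,((p[0]+.5)*k-.5,(p[1]+.5)*k-.5),z,c)[:2]; print(X.round(),'along',round((X-mid)@u),'left',round((X-mid)@n))
E
python3 m.py | sed '1,/----/d'
```

```text
[356. 325.] along -68 left 102
[461. 365.] along 44 left 101
[358. 325.] along -66 left 100
[459. 360.] along 41 left 96
```

```bash
python3 -m inch '[[-1,[10,-26,15],[0,0,0.003]],[-1,[20,-53,35],[0,0,0.003]],[-1,[30,-80,55],[0,0,0.003]],[-1,[40,-107,80],[0,0,0.003]],[-1,[50,-133,105],[0,0,0.003]],[-1,[60,-160,130],[0,0,0.003]],[-1,[70,-187,155],[0,0,0.003]],[-1,[79,-211,180],[0,0,0.003]],[-1,[79,-211,180],[0,0,0.003]],[-1,[79,-211,180],[0,0,0.003]]]' 60; python3 - <<'E'
from h import *
import pickle
c=cam("wrist"); im=viewer.get_image("wrist"); cv2.imwrite('pics/w2.png',im[:,:,::-1])
s=ctrl.state();print(s['ee_pos'],s['orientation'],s['joints'].round(2))
m=(im.max(2)<45).astype(np.uint8); m[230:]=0
n_,l,st,_=cv2.connectedComponentsWithStats(m); i=1+np.argmax(st[1:,4]); print(st[i])
from scipy.spatial.transform import Rotation as R
M=R.from_rotvec(s['orientation']).as_matrix()
for y in range(40,st[i,1]+st[i,3],15):
    xs=np.nonzero(l[y]==i)[0]; 
    if len(xs)<5: continue
    e=[plane(0,(x,y),52,c) for x in (xs[0]-.5,xs[-1]+.5)]; q=(e[0]+e[1])/2; print(y,xs[[0,-1]],q.round(1),np.linalg.norm(e[0]-e[1]).round(1),'tool',(M.T@(q-s['ee_pos'])).round(1))
E
```

```text
clock: 3.53
ee_pos: [454.5, 256.4, 149.0]
orientation: [-3.087, -0.585, 0.006]
force: [-0.7, -0.2, 0.2]
width: 0.999
grip_force: 0.0
[455.92320748 255.2897715  150.13573084] [ 3.08706156e+00  5.80646183e-01 -1.72255873e-03] [ 0.01  0.32 -0.72  1.92  0.25  1.   -2.02]
[  218    32    75   198 11457]
40 [237 273] [561.3 296.3  52. ] 26.8 tool [1.131e+02 1.000e-01 9.800e+01]
55 [238 273] [552.1 292.2  52. ] 26.5 tool [103.1   0.5  98. ]
70 [238 273] [542.6 288.5  52. ] 26.8 tool [92.9  0.6 98. ]
85 [232 278] [532.6 284.9  52. ] 35.5 tool [82.3  0.2 98. ]
100 [225 285] [522.5 280.9  52. ] 46.7 tool [71.5  0.3 98.1]
115 [218 291] [512.  277.2  52. ] 57.5 tool [60.3 -0.1 98.1]
130 [218 291] [501.4 273.   52. ] 58.3 tool [48.9 -0.  98.1]
145 [219 291] [490.5 268.3  52. ] 58.4 tool [37.1  0.4 98.1]
160 [219 291] [479.2 263.8  52. ] 59.2 tool [24.9  0.5 98.1]
175 [219 290] [467.4 259.6  52. ] 59.3 tool [12.4  0.1 98.1]
190 [220 289] [455.4 254.9  52. ] 58.5 tool [-0.5  0.2 98.1]
205 [220 288] [442.9 250.4  52. ] 58.6 tool [-13.8  -0.2  98.2]
220 [221 288] [430.3 244.9  52. ] 58.6 tool [-27.5   0.3  98.2]
```

View pics/w2.png

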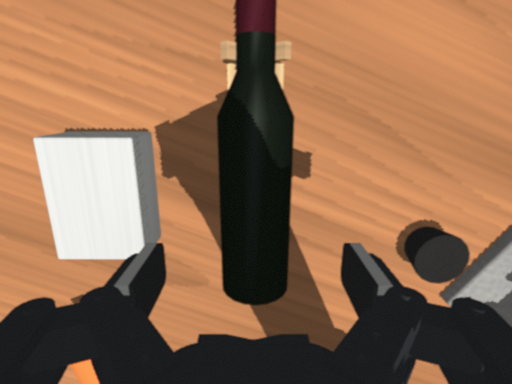

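The bottle is centred between the open fingers: its axis is at column 254 and its base at row 302, which puts the base about 88 mm behind the TCP as expected. The tin (100,200) and bung (437,255) are clear, so I'm descending and gripping.

```bash
python3 -m inch '[[-1,[0,0,15],[0,0,0]],[-1,[0,0,32],[0,0,0]],[-1,[0,0,50],[0,0,0]],[-1,[0,0,68],[0,0,0]],[-1,[0,0,86],[0,0,0]],[-1,[0,0,104],[0,0,0]],[-1,[0,0,116],[0,0,0]],[-1,[0,0,124],[0,0,0]],[-1,[0,0,124],[0,0,0]],[-1,[0,0,124],[0,0,0]]]' 60 && python3 -m inch '[[0,[0,0,0],[0,0,0]],[0.2,[0,0,0],[0,0,0]],[0.5,[0,0,0],[0,0,0]],[1,[0,0,0],[0,0,0]],[1,[0,0,0],[0,0,0]],[1,[0,0,0],[0,0,0]],[1,[0,0,0],[0,0,0]],[1,[0,0,0],[0,0,0]],[1,[0,0,0],[0,0,0]],[1,[0,0,0],[0,0,0]]]' 60
```

```text
clock: 4.42
ee_pos: [456.8, 255.1, 27.0]
orientation: [3.088, 0.578, 0.002]
force: [-0.2, 0.6, 0.3]
width: 1.0
grip_force: 0.0
clock: 5.25
ee_pos: [456.7, 256.0, 27.8]
orientation: [-3.087, -0.579, -0.003]
force: [-1.8, -1.8, 5.2]
width: 0.685
grip_force: 63.3
```

```bash
python3 -m inch '[[1,[0,0,-5],[0,0,0]],[1,[0,0,-15],[0,0,0]],[1,[0,0,-35],[0,0,0]],[1,[0,0,-60],[0,0,0]],[1,[0,0,-85],[0,0,0]],[1,[0,0,-110],[0,0,0]],[1,[0,0,-135],[0,0,0]],[1,[0,0,-160],[0,0,0]],[1,[0,0,-175],[0,0,0]],[1,[0,0,-180],[0,0,0]]]' 60; python3 - <<'E'
from h import *
from scipy.spatial.transform import Rotation as R
s=ctrl.state(); M=R.from_rotvec(s['orientation']).as_matrix(); print(s['ee_pos'],s['grip_force'],s['force'])
t=np.array([532.5,-90.2]);a=-.24; S=np.array([[np.cos(a),-np.sin(a)],[np.sin(a),np.cos(a)]])
for h in (30,45,60): print(h,t+S@[60-82*np.cos(.141)-h*np.sin(.141),0], 76-82*np.sin(.141)+h*np.cos(.141))
x=np.array([*(t+S@[-26,0]),230]); print('shift',M.T@(x-s['ee_pos']), 'yaw now',np.arctan2(M[1,0],M[0,0]))
E
```

```text
clock: 6.08
ee_pos: [456.5, 256.0, 209.1]
orientation: [-3.087, -0.58, -0.006]
force: [0.5, 1.0, -7.2]
width: 0.684
grip_force: 67.3
[456.53674094 255.95862125 209.05207999] 67.30284333229065 [ 0.45496705  1.04238621 -7.24559993]
30 [507.82585287 -84.16182407] 94.17855136268214
45 [505.77827348 -83.6607472 ] 109.02969073288155
60 [503.73069409 -83.15967032] 123.88083010308094
shift [-75.98371123 335.22224227 -21.1652748 ] yaw now 0.3711885312895759
```

```bash
python3 -m inch '[[1,[-4,18,-4],[0,0,0.03]],[1,[-11,48,-10],[0,0,0.1]],[1,[-19,83,-15],[0,0,0.18]],[1,[-27,118,-20],[0,0,0.26]],[1,[-35,153,-20],[0,0,0.34]],[1,[-43,188,-20],[0,0,0.42]],[1,[-51,223,-20],[0,0,0.5]],[1,[-59,258,-20],[0,0,0.57]],[1,[-67,293,-20],[0,0,0.611]],[1,[-74,325,-20],[0,0,0.611]]]' && python3 - <<'E'
from h import *
from scipy.spatial.transform import Rotation as R
s=ctrl.state(); M=R.from_rotvec(s['orientation']).as_matrix(); print(s['ee_pos'],s['grip_force'],s['force'],s['joints'].round(2))
D=R.from_euler('ZY',[-.24,0]).as_matrix()@np.diag([1,-1,-1]) @ R.from_rotvec([0,.141,0]).as_matrix()
x=np.array([506,-83.5,180])+ -26*(-D[:,2])  # bottle axis point -> TCP 26 beyond along tool z
x=np.array([506,-83.5,180])+26*D[:,2]
print('shift',M.T@(x-s['ee_pos']),'turn',R.from_matrix(M.T@D).as_rotvec(),'tip up?',D[2,0])
E
```

```text
clock: 6.92
ee_pos: [503.1, -76.8, 225.0]
orientation: [3.118, -0.379, -0.005]
force: [0.2, -0.1, -7.3]
width: 0.678
grip_force: 67.2
[503.09817118 -76.76141819 224.95605401] 67.19825506210327 [ 0.20544352 -0.13726484 -7.32927153] [ 0.46  0.17 -0.45  1.86  0.08  1.13 -1.82]
shift [ 8.32072527  5.75031439 70.6781004 ] turn [ 0.00138643  0.14430188 -0.0021526 ] tip up? 0.1405332607038616
```

```bash
python3 -m inch '[[1,[1,1,8],[0,0.02,0]],[1,[3,2,20],[0,0.05,0]],[1,[5,3,34],[0,0.08,0]],[1,[6,4,48],[0,0.11,0]],[1,[8,5,60],[0,0.13,0]],[1,[8,6,66],[0,0.143,0]],[1,[8,6,66],[0,0.143,0]],[1,[8,6,66],[0,0.143,0]],[1,[8,6,66],[0,0.143,0]],[1,[8,6,66],[0,0.143,0]]]' && python3 - <<'E'
from h import *
s=ctrl.state(); print(s['ee_pos'],s['orientation'],s['joints'].round(2))
import pickle
pickle.dump(cam("wrist"),open('w3.pkl','wb'))
w=viewer.get_image("wrist")[:,:,::-1]; d=viewer.get_image("side")[:,:,::-1]; c=viewer.get_image("scene")[:,:,::-1]
for n,i in (('w3',w),('side3',d),('scene3',c)): cv2.imwrite(f'pics/{n}.png',i)
o=np.zeros((600,800,3),np.uint8); o[:300,:400]=cv2.resize(w,(400,300)); o[:300,400:]=cv2.resize(d[90:240,170:370],(400,300),interpolation=cv2.INTER_CUBIC)
o[300:,:400]=cv2.resize(c[150:300,170:370],(400,300),interpolation=cv2.INTER_CUBIC); o[300:,400:]=cv2.resize(w[0:192,128:384],(400,300),interpolation=cv2.INTER_CUBIC)
cv2.imwrite('pics/c3.png',o)
E
```

```text
clock: 7.75
ee_pos: [511.8, -82.0, 161.0]
orientation: [3.094, -0.373, 0.223]
force: [0.7, -0.0, -6.5]
width: 0.686
grip_force: 67.2
[511.76171481 -82.00433237 160.98352849] [ 3.09421395 -0.37303506  0.22278646] [ 0.46  0.17 -0.44  2.03  0.14  0.82 -1.87]
```

View pics/c3.png

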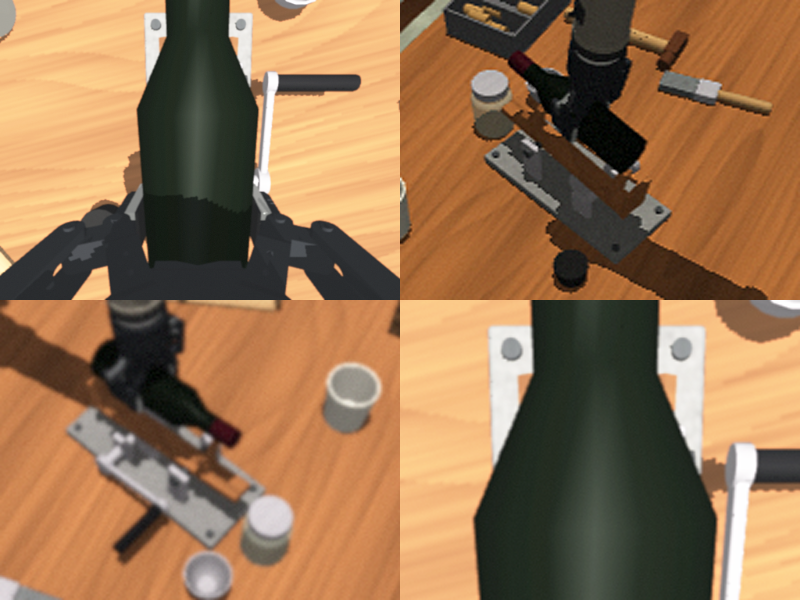

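The bottle is over the cradle with its neck forward, and the lever is still down. In the wrist picture the plate's neck corners are at about (185.6,16.6) and (323.2,16.6), and its screws at (199,30.7) and (307.8,30.7). I'll use these to check the lateral fit.

```bash
python3 - <<'E'
from h import *
import pickle
c=pickle.load(open('w3.pkl','rb')); g=cv2.cvtColor(cv2.imread('pics/w3.png'),cv2.COLOR_BGR2GRAY)
pts=np.array([[185.6,16.6],[323.2,16.6],[199,30.7],[307.8,30.7]]); 
q=cv2.cornerSubPix(g,pts[:2].astype(np.float32).reshape(-1,1,2),(4,4),(-1,-1),(3,50,.01)).reshape(-1,2); print(q)
X=[plane(0,p,16,c)[:2] for p in [*q,*pts[2:]]]
for (l,r),w,xs in (((X[0],X[1]),130,150),((X[2],X[3]),103,137)):
    d=l-r; yaw=np.arctan2(d[1],d[0])-np.pi/2; m=(l+r)/2; print('centre',m,'width',np.linalg.norm(d),w,'yaw',yaw)
    for y in (yaw,-.24): print('  origin',m-xs*np.array([np.cos(y),np.sin(y)]))
# bar ends (wrist 400x300 tile scale .78125)
for p in ((278,82),(360,82)): print('bar',plane(0,(p[0]*1.28,p[1]*1.28),53,c).round(1))
E
```

```text
[[184.76086   17.11275 ]
 [322.32925   17.486546]]
centre [ 675.48420304 -124.01513685] width 126.95180992054034 130 yaw -0.2424215759143158
  origin [529.87027617 -88.00702248]
  origin [529.78350681 -88.35974289]
centre [ 664.27262376 -121.13187682] width 101.02503731269626 103 yaw -0.23989386473169239
  origin [531.19586563 -88.58074096]
  origin [531.1993212 -88.566617 ]
bar [ 574.1 -187.8   53. ]
bar [ 553.1 -273.6   53. ]
```

```bash
python3 -m inch '[[1,[-1,0.5,5],[0,0,0]],[1,[-2.5,1,12],[0,0,0]],[1,[-4,1,20],[0,0,0]],[1,[-6,2,28],[0,0,0]],[1,[-8,2,36],[0,0,0]],[1,[-9,2,43],[0,0,0]],[1,[-9.6,2,46.5],[0,0,0]],[1,[-9.6,2,46.5],[0,0,0]],[1,[-9.6,2,46.5],[0,0,0]],[1,[-9.6,2,46.5],[0,0,0]]]' && python3 -m inch '[[1,[-0.1,0,1],[0,0,0]],[1,[-0.3,0,2],[0,0,0]],[1,[-0.4,0,3],[0,0,0]],[1,[-0.6,0,4],[0,0,0]],[1,[-0.7,0,5],[0,0,0]],[1,[-0.8,0,6],[0,0,0]],[1,[-1,0,7],[0,0,0]],[1,[-1.1,0,8],[0,0,0]],[1,[-1.1,0,8],[0,0,0]],[1,[-1.1,0,8],[0,0,0]]]'; python3 - <<'E'
from h import *
d=viewer.get_image("side")[:,:,::-1]; c=viewer.get_image("scene")[:,:,::-1]
cv2.imwrite('pics/side4.png',d); cv2.imwrite('pics/scene4.png',c)
o=np.hstack([cv2.resize(d[110:230,190:330],(400,343),interpolation=cv2.INTER_CUBIC),cv2.resize(c[170:290,190:330],(400,343),interpolation=cv2.INTER_CUBIC)])
cv2.imwrite('pics/c4.png',o)
E
```

```text
clock: 8.73
ee_pos: [508.5, -83.4, 113.5]
orientation: [3.094, -0.373, 0.223]
force: [-0.6, -0.4, -6.6]
width: 0.684
grip_force: 67.3
clock: 9.57
ee_pos: [507.9, -83.4, 104.9]
orientation: [3.094, -0.373, 0.221]
force: [0.7, 0.2, -6.7]
width: 0.68
grip_force: 67.3
```

View pics/c4.png

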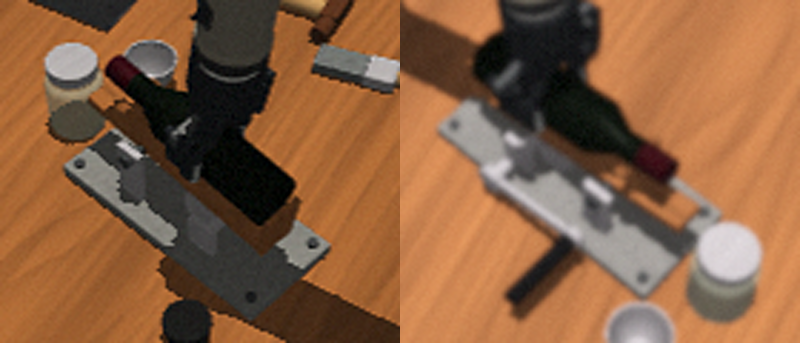

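The bottle is just above the V blocks, in line with the beam, its base a little ahead of the tailboard. I'll go down in small steps and watch the force.

```bash
python3 -m inch '[[1,[-0.1,0,1],[0,0,0]],[1,[-0.3,0,2],[0,0,0]],[1,[-0.4,0,3],[0,0,0]],[1,[-0.6,0,4],[0,0,0]],[1,[-0.7,0,5],[0,0,0]],[1,[-0.8,0,6],[0,0,0]],[1,[-1,0,7],[0,0,0]],[1,[-1.1,0,8],[0,0,0]],[1,[-1.1,0,8],[0,0,0]],[1,[-1.1,0,8],[0,0,0]]]'
```

```text
clock: 10.5
ee_pos: [508.0, -83.4, 96.8]
orientation: [3.094, -0.373, 0.221]
force: [0.0, -0.3, -8.4]
width: 0.681
grip_force: 67.3
```

```bash
python3 -m inch '[[1,[-0.1,0,1],[0,0,0]],[1,[-0.2,0,1.5],[0,0,0]],[1,[-0.3,0,2],[0,0,0]],[1,[-0.4,0,2.5],[0,0,0]],[1,[-0.4,0,3],[0,0,0]],[1,[-0.5,0,3.5],[0,0,0]],[1,[-0.6,0,4],[0,0,0]],[1,[-0.7,0,5],[0,0,0]],[1,[-0.7,0,5],[0,0,0]],[1,[-0.7,0,5],[0,0,0]]]'
```

```text
clock: 11.33
ee_pos: [509.4, -82.1, 93.8]
orientation: [3.095, -0.373, 0.226]
force: [-5.2, 5.3, 10.5]
width: 0.688
grip_force: 69.6
```

Contact at an axis height of about 120 mm. I'll ease off the press, shift 1.5 mm left with the V's side push, and recheck the force.

```bash
python3 -m inch '[[1,[0,-0.5,-0.5],[0,0,0]],[1,[0,-1,-1],[0,0,0]],[1,[0,-1.5,-1.5],[0,0,0]],[1,[0,-1.5,-1.5],[0,0,0]],[1,[0,-1.5,-1.5],[0,0,0]],[1,[0,-1.5,-1.5],[0,0,0]],[1,[0,-1.5,-1.5],[0,0,0]],[1,[0,-1.5,-1.5],[0,0,0]],[1,[0,-1.5,-1.5],[0,0,0]],[1,[0,-1.5,-1.5],[0,0,0]]]'; python3 -c "
from h import *
s=ctrl.state(); print(s['force'],s['ft_torque'])
for n in ('side','scene'): cv2.imwrite(f'pics/{n}5.png',viewer.get_image(n)[:,:,::-1])
d=cv2.imread('pics/side5.png');c=cv2.imread('pics/scene5.png')
cv2.imwrite('pics/c5.png',np.hstack([cv2.resize(d[120:220,200:300],(400,400),interpolation=cv2.INTER_CUBIC),cv2.resize(c[180:280,200:300],(400,400),interpolation=cv2.INTER_CUBIC)]))"
```

```text
clock: 12.17
ee_pos: [509.3, -82.1, 93.9]
orientation: [3.094, -0.373, 0.225]
force: [1.3, 0.8, 4.9]
width: 0.686
grip_force: 68.0
[1.29013208 0.83717713 4.87226565] [ 0.09404054 -0.24735126 -0.05453802]
```

View pics/c5.png

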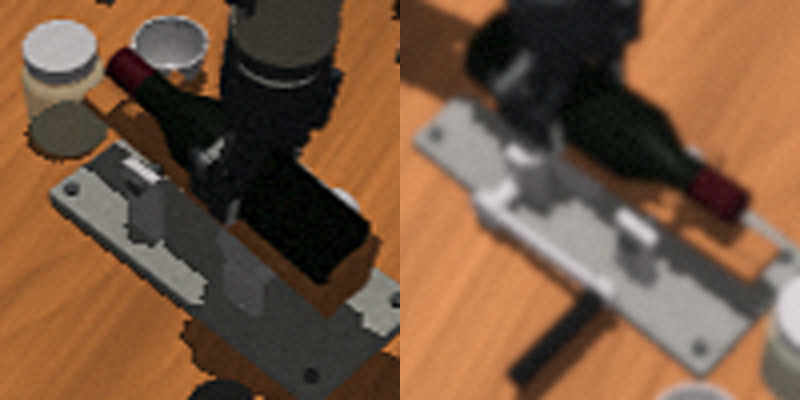

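The bottle lies seated, neck in the notch and base ahead of the tailboard. Side loads are near zero and the bar is still down, so I'm letting go.

```bash
python3 -m inch '[[-0.2,[0,0,0],[0,0,0]],[-0.35,[0,0,0],[0,0,0]],[-0.4,[0,0,0],[0,0,0]],[-0.5,[0,0,0],[0,0,0]],[-0.7,[0,0,0],[0,0,0]],[-1,[0,0,0],[0,0,0]],[-1,[0,0,0],[0,0,0]],[-1,[0,0,0],[0,0,0]],[-1,[0,0,0],[0,0,0]],[-1,[0,0,0],[0,0,0]]]' 60
```

```text
clock: 13.1
ee_pos: [508.0, -82.0, 93.3]
orientation: [3.094, -0.373, 0.221]
force: [0.3, 1.0, -0.2]
width: 1.004
grip_force: 0.0
```

```bash
python3 -m inch '[[-1,[0,0,-5],[0,0,0]],[-1,[0,0,-15],[0,0,0]],[-1,[0,0,-28],[0,0,0]],[-1,[0,0,-45],[0,0,0]],[-1,[0,0,-62],[0,0,0]],[-1,[0,0,-80],[0,0,0]],[-1,[0,0,-98],[0,0,0]],[-1,[0,0,-110],[0,0,0]],[-1,[0,0,-118],[0,0,0]],[-1,[0,0,-120],[0,0,0]]]'; python3 - <<'E'
from h import *
from scipy.spatial.transform import Rotation as R
s=ctrl.state(); M=R.from_rotvec(s['orientation']).as_matrix(); print(s['joints'].round(2))
for yaw in (-.24+np.pi/2,-.24-np.pi/2):
    D=R.from_euler('z',yaw).as_matrix()@np.diag([1,-1,-1]); 
    t=np.array([531.5,-89]); S=R.from_euler('z',-.24).as_matrix()[:2,:2]; x=np.array([*(t+S@[64,-130]),220])
    print(x,'shift',M.T@(x-s['ee_pos']),'turn',R.from_matrix(M.T@D).as_rotvec())
c=cam("wrist"); w=viewer.get_image("wrist")[:,:,::-1]; d=viewer.get_image("side")[:,:,::-1]
cv2.imwrite('pics/w6.png',w); cv2.imwrite('pics/c6.png',np.hstack([cv2.resize(w,(400,300)),cv2.resize(d[120:225,180:320],(400,300),interpolation=cv2.INTER_CUBIC)]))
import pickle; pickle.dump(c,open('w6.pkl','wb'))
E
```

```text
clock: 13.93
ee_pos: [492.5, -77.9, 214.4]
orientation: [3.093, -0.373, 0.227]
force: [-0.3, 0.6, 0.0]
width: 0.999
grip_force: 0.0
[ 0.48  0.07 -0.45  2.01  0.08  0.93 -1.81]
[ 562.76428896 -230.48690482  220.        ] shift [104.28363349 131.54223183   9.74701779] turn [ 0.11535539 -0.11499677 -1.56776746]
[ 562.76428896 -230.48690482  220.        ] shift [104.28363349 131.54223183   9.74701779] turn [-0.11499546 -0.11535408  1.56768429]
```

View pics/c6.png

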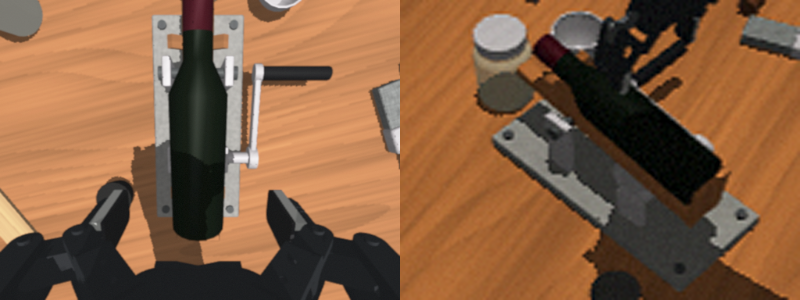

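The bottle stays in the cradle after release and the lever is still down. In the wrist view the bar spans about (335..425, 92) px. Measuring it now.

```bash
python3 - <<'E'
from h import *
import pickle
c=pickle.load(open('w6.pkl','rb')); im=cv2.imread('pics/w6.png'); m=(im.max(2)<60); k=np.zeros(m.shape,np.uint8); k[75:115,330:435]=m[75:115,330:435]
n,l,st,ct=cv2.connectedComponentsWithStats(k); i=1+np.argmax(st[1:,4]); print(st[i],ct[i])
x,y,w,h=st[i,:4]; ys,xs=np.nonzero(l==i)
A=plane(0,(x+w-.5,ys[xs>x+w-8].mean()),53,c); B=plane(0,(x+8,ys[xs<x+16].mean()),53,c); print('outer',A,'inner',B)
ax=(A-B)[:2]; print('bar dir yaw+90',np.arctan2(ax[1],ax[0])+np.pi/2,'length',np.linalg.norm(ax))
u=np.array([np.cos(-.24),np.sin(-.24)]);v=np.array([-u[1],u[0]])
ctr=A[:2]+44*v; print('centre',ctr,'stand', [(ctr-[531.5,-89])@u,(ctr-[531.5,-89])@v])
E
python3 -m inch '[[-1,[6,8,1],[0.007,-0.007,-0.1]],[-1,[15,19,1],[0.016,-0.016,-0.22]],[-1,[24,30,2],[0.025,-0.025,-0.34]],[-1,[33,42,3],[0.034,-0.034,-0.46]],[-1,[42,53,4],[0.043,-0.043,-0.58]],[-1,[51,64,5],[0.051,-0.051,-0.7]],[-1,[60,75,5],[0.06,-0.06,-0.82]],[-1,[69,87,6],[0.069,-0.069,-0.94]],[-1,[78,98,7],[0.078,-0.078,-1.06]],[-1,[86,109,8],[0.087,-0.087,-1.18]]]'
```

```text
[ 337   86   88   17 1411] [379.8681786   93.80014174]
outer [ 553.37940069 -272.55441017   53.        ] inner [ 570.91923407 -194.25279556   53.        ]
bar dir yaw+90 -0.2203657285460312 length 80.24206257481322
centre [ 563.83831625 -229.81553928] stand [np.float64(64.88365814493365), np.float64(-129.0925780435278)]
clock: 14.87
ee_pos: [549.2, -205.0, 215.0]
orientation: [2.794, 1.434, 0.055]
force: [-0.2, -1.0, 0.1]
width: 1.0
grip_force: 0.0
```

```bash
cat > go.py <<'E'
import sys
from h import *
from scipy.spatial.transform import Rotation as R
s=ctrl.state(); M=R.from_rotvec(s['orientation']).as_matrix(); D=R.from_euler('z',-.24+np.pi/2).as_matrix()@np.diag([1,-1,-1])
x=np.array([float(a) for a in sys.argv[1:4]]); print('shift',(M.T@(x-s['ee_pos'])).round(1),'turn',R.from_matrix(M.T@D).as_rotvec().round(3),s['joints'].round(2))
E
python3 go.py 562.8 -232.5 180
```

```text
shift [-15.5  26.6  35. ] turn [ 0.022 -0.027 -0.382] [ 0.69  0.31 -0.49  1.72  0.14  1.12 -0.45]
```

```bash
python3 -m inch '[[-1,[-3,5,5],[0.005,-0.006,-0.08]],[-1,[-7,12,12],[0.01,-0.013,-0.18]],[-1,[-11,19,20],[0.016,-0.02,-0.28]],[-1,[-15.5,26.6,30],[0.022,-0.027,-0.382]],[-1,[-15.5,26.6,35],[0.022,-0.027,-0.382]],[-1,[-15.5,26.6,35],[0.022,-0.027,-0.382]],[-1,[-15.5,26.6,35],[0.022,-0.027,-0.382]],[-1,[-15.5,26.6,35],[0.022,-0.027,-0.382]],[-1,[-15.5,26.6,35],[0.022,-0.027,-0.382]],[-1,[-15.5,26.6,35],[0.022,-0.027,-0.382]]]'; python3 go.py 562.8 -232.5 30; python3 - <<'E'
from h import *
from scipy.spatial.transform import Rotation as R
s=ctrl.state(); c=cam("wrist"); w=viewer.get_image("wrist")[:,:,::-1]; cv2.imwrite('pics/w7.png',w)
E
```

```text
clock: 15.7
ee_pos: [563.3, -231.6, 182.2]
orientation: [2.475, 1.93, 0.003]
force: [0.8, -0.3, -0.2]
width: 1.003
grip_force: 0.0
shift [ -1.   -0.8 152.2] turn [ 0.004  0.    -0.006] [ 0.72  0.4  -0.53  1.69  0.22  1.11 -0.11]
```

View pics/w7.png

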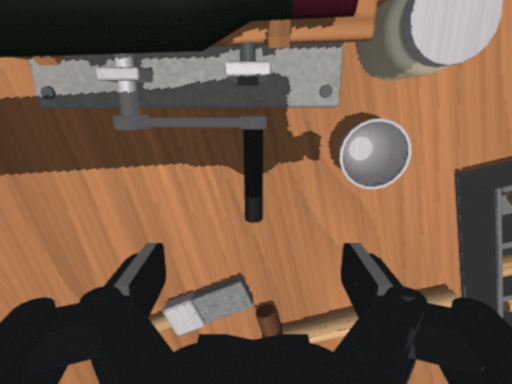

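The bar (column 253, rows 122–220) is centred between the fingers. The cup at (375,152) and the brush at (210,305) are clear of them, so I'm descending and pinching.

```bash
python3 -m inch '[[-0.5,[-1,-0.8,12],[0,0,-0.006]],[-0.5,[-1,-0.8,30],[0,0,-0.006]],[-0.5,[-1,-0.8,50],[0,0,-0.006]],[-0.5,[-1,-0.8,70],[0,0,-0.006]],[-0.5,[-1,-0.8,90],[0,0,-0.006]],[-0.5,[-1,-0.8,110],[0,0,-0.006]],[-0.5,[-1,-0.8,130],[0,0,-0.006]],[-0.5,[-1,-0.8,144],[0,0,-0.006]],[-0.5,[-1,-0.8,151],[0,0,-0.006]],[-0.5,[-1,-0.8,151],[0,0,-0.006]]]' 50 && python3 -m inch '[[-0.2,[0,0,0],[0,0,0]],[0,[0,0,0],[0,0,0]],[0.3,[0,0,0],[0,0,0]],[1,[0,0,0],[0,0,0]],[1,[0,0,0],[0,0,0]],[1,[0,0,0],[0,0,0]],[1,[0,0,0],[0,0,0]],[1,[0,0,0],[0,0,0]],[1,[0,0,0],[0,0,0]],[1,[0,0,0],[0,0,0]]]' 50; python3 go.py 562.8 -232.5 31
```

```text
clock: 16.58
ee_pos: [561.0, -232.3, 28.5]
orientation: [-2.47, -1.939, -0.0]
force: [0.1, 0.3, 0.2]
width: 0.754
grip_force: 0.0
clock: 17.42
ee_pos: [563.6, -233.1, 31.2]
orientation: [2.468, 1.937, 0.005]
force: [2.3, -1.7, 3.4]
width: 0.192
grip_force: 48.8
shift [ 0.4 -0.9  0.2] turn [ 0.005 -0.    -0.   ] [ 0.68  0.58 -0.47  1.8   0.34  0.84 -0.19]
```

Gripped at a 16 mm opening, which fits the 18 mm bar. Now the first half of the arc.

```bash
python3 -m inch '[[1,[0,-1.5,-8],[0,0,0]],[1,[0,-3.6,-15.9],[0,0,0]],[1,[0,-6.2,-23.6],[0,0,0]],[1,[0,-9.4,-31.2],[0,0,0]],[1,[0,-13.1,-38.4],[0,0,0]],[1,[0,-17.2,-45.4],[0,0,0]],[1,[0,-21.9,-52.1],[0,0,0]],[1,[0,-27.1,-58.5],[0,0,0]],[1,[0,-32.7,-64.4],[0,0,0]],[1,[0,-38.7,-69.9],[0,0,0]]]' 50; python3 go.py 525.2 -223.3 101.1
```

```text
clock: 18.25
ee_pos: [527.3, -224.2, 100.9]
orientation: [2.466, 1.936, 0.01]
force: [7.3, -2.8, -2.4]
width: 0.193
grip_force: 49.0
shift [ 0.4 -2.2 -0.2] turn [ 0.009 -0.001  0.   ] [ 0.74  0.43 -0.51  1.85  0.26  0.92 -0.14]
```

```bash
python3 -m inch '[[1,[0,-6.3,-5.2],[0,0,0]],[1,[0,-13.1,-9.8],[0,0,0]],[1,[0,-20.1,-13.9],[0,0,0]],[1,[0,-27.4,-17.6],[0,0,0]],[1,[0,-34.9,-20.7],[0,0,0]],[1,[0,-42.7,-23.3],[0,0,0]],[1,[0,-50.6,-25.3],[0,0,0]],[1,[0,-58.6,-26.7],[0,0,0]],[1,[0,-66.8,-27.6],[0,0,0]],[1,[0,-74.9,-27.9],[0,0,0]]]' 50;  python3 -m inch '[[1,[0,0,0],[0,0,0]],[1,[0,0,0],[0,0,0]],[1,[0,0,0],[0,0,0]],[1,[0,0,0],[0,0,0]],[1,[0,0,0],[0,0,0]],[1,[0,0,0],[0,0,0]],[1,[0,0,0],[0,0,0]],[1,[0,0,0],[0,0,0]],[1,[0,0,0],[0,0,0]],[1,[0,0,0],[0,0,0]]]' 50; python3 - <<'E'
from h import *
s=ctrl.state(); p=s['ee_pos']; u=np.array([np.cos(-.24),np.sin(-.24)]); v=np.array([-u[1],u[0]]); r=p[:2]-[531.5,-89]
# bar from the camshaft: start pose (gripped, lever at 0) was TCP (563.6,-233.1,31.2)
r0=np.array([563.6,-233.1])-[531.5,-89]; print('stand x,y',r@u,r@v,'start',r0@u,r0@v,'dx,dz',(r-r0)@u,p[2]-31.2, 'ideal -113.7 97.8', s['grip_force'],s['width'],s['force'])
d=viewer.get_image("side")[:,:,::-1]; c=viewer.get_image("scene")[:,:,::-1]
cv2.imwrite('pics/side8.png',d); cv2.imwrite('pics/scene8.png',c)
cv2.imwrite('pics/c8.png',np.hstack([cv2.resize(d[90:230,180:320],(400,400),interpolation=cv2.INTER_CUBIC),cv2.resize(c[150:290,180:320],(400,400),interpolation=cv2.INTER_CUBIC)]))
E
```

```text
clock: 19.08
ee_pos: [455.2, -206.6, 129.8]
orientation: [2.464, 1.934, 0.01]
force: [6.2, -2.2, 3.7]
width: 0.19
grip_force: 49.5
clock: 19.92
ee_pos: [453.6, -206.3, 129.7]
orientation: [2.467, 1.936, 0.005]
force: [1.6, -0.6, 8.8]
width: 0.192
grip_force: 50.0
stand x,y -47.8035384011488 -132.48562884926326 start 65.43289746090026 -132.33954786786643 dx,dz -113.23643586204906 98.48189453495822 ideal -113.7 97.8 50.01744568347931 0.1918554379140435 [ 1.64090875 -0.57307359  8.8339364 ]
```

View pics/c8.png

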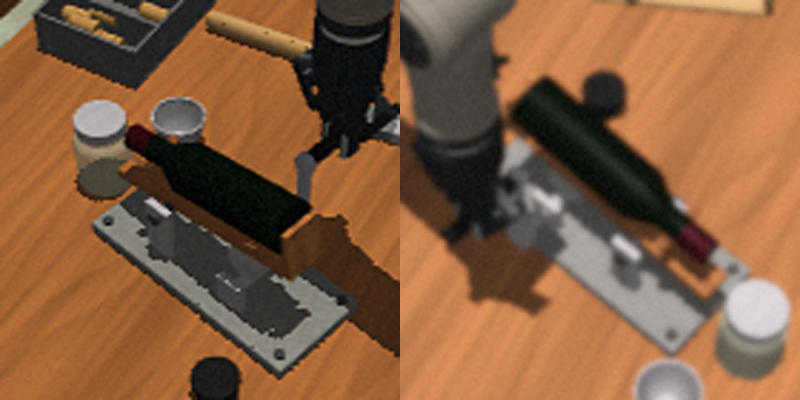

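The tail is lifted and the neck points down, with the bottle still seated. The lever is at about 1.417 rad by the measured displacement, and the bar is held with 50 N. The bystanders in view haven't moved, so I'm handing in.

```bash
python3 -c "
from bench import workorder
print(workorder.hand_in())"
```

```text
the job is handed in; nothing more can be done
None
```

I handed the job in at about 20 s: the bottle lies released in the cradle with its neck pointing down, and the arm is still holding the lever straight up by its grip bar. No verdict came back.

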